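Find the lid for each counting jar

TASK

The two glass counting jars on the red board have lost their lids, which lie on the slanted stand. Each lid fits only one of the jars and nobody knows which, so try them on and screw each lid clockwise fully home on the jar where it goes all the way; then let go of both. Leave the pencil cup, the stick of blocks and the craft tray where they are.

Things in the scene. Friction and masses are not known exactly. Their poses are not given: they have to be found in the camera images.
- lid_a: White plastic screw lid, 65 mm across, 33 mm high, with an upright grip bar across its top, 56 mm long, 16 mm thick, bar top 60 mm above the origin. Origin: centre of the open underside; z: the axis, towards the bar; x: along the bar. 90 g. Inside the rim two lugs lie below the bar's ends, so a half turn makes no difference. Starts rim down on the slanted stand, axis square to the slope, x up the slope.
- lid_b: A second lid, the same as lid A from outside, with the same frame, size and lugs, lying beside it on the stand. The two lids differ only in small keys inside. Each fits one of the jars; which one changes from run to run and is found only by trying. The wrong lid goes on and starts to turn like the right one but binds hard after 36 degrees, 4 mm short of home: turn it back, lift it off.
- jar_left (a point): Centre of the flat top of the left (+y) jar's neck, axes as the board's, 116 mm above the table. Glass jar 74 mm across, white neck 41 mm across, 53 over its thread; small key blocks 10 mm high on the neck top. The two thread starts lie 40 and 220 degrees counter-clockwise of +x, from above: a lid goes on with its bar along that line (within 12 degrees), with 2.5 mm of play all round.
- jar_right (a point): The same point on the right (-y) jar, which is the same. A lid put on at the thread starts rests with its origin 9.5 mm below this point. Turned clockwise it runs down 0.1 mm per degree with 1.5 mm of up-down play (a hand that holds it must follow it down), and the right lid stops at about 80 degrees, fully home, its rim on the neck's bead, its origin 17.5 mm below this point, its bar then at 40 degrees clockwise of +x.
- board: The red display board, 120 mm deep (x), 270 mm long (y), 18 mm thick, fixed to the table, with the two jars fixed to it 65 mm either side of its centre along y. Origin at the centre of its underside, x towards its far long edge.
- stand: Plywood lid stand, fixed to the table, left or right of the board: a slope 120 by 250 mm (y), descending at 25 degrees towards its -x side, which faces away from the robot, with a 10 mm ledge along its lower edge against which the lids rest. Origin on the table under its middle, where the slope's surface is 52 mm high; x points up-slope. A lid's origin lies about 14 mm to the -x side of the origin and 45 mm high, the two lids about 115 mm apart along y.
- pencil_cup: Bystander: blue cup with pencils, 76 mm across, 95 mm high (pencils to 155 mm), loose. Origin at the centre of its underside.
- block_stick: Bystander: stick of five joined plastic cubes, 32 by 161 (y) by 32 mm, loose. Origin at the centre of its underside.
- craft_tray: Bystander: white open tray, 80 by 190 (y) by 50 mm, loose. Origin at the centre of its underside.
Not all that is in view belongs to the job. Leave any blue or yellow look-alike of the lid_b alone. What is shaped like the lid_a but yellow is not meant.

How it is judged:
By the outcome, as a careful person would: the job done as asked, in the order asked, and still so for the second after the job is handed in, with the robot touching nothing.
It also fails if it takes over 72 s, if anything falls off the work surface, if the arm or the gripper's body presses on something with over 40 N, if the wrist force passes 120 N, or if a joint passes its speed limit or range.

ROBOT

A 6-joint arm with a two-finger parallel gripper is mounted at the origin on the work surface. World frame = base frame: x ahead of the robot, y to its left, z up, the work surface at z = 0. Lengths are in mm, angles in rad, forces in N, time in s.
With the tool pointing down it reaches from about 350 to 875 mm from the base axis. Payload 15.5 kg.
Tool frame: the origin (TCP) lies at the very end of the fingers, on their centre line; the grasp point (between the pads) lies behind it (env.grip_depth is the z of the grasp point in the tool frame, in mm); z points along the fingers, y is the line along which they close (so a half turn about z gives the same grasp; the last joint's range is limited). The gripper opens to 85 mm and grips with 20 to 120 N. Pads are 22 mm wide; open, the fingers measure 114 mm over their backs; the gripper's body (76 mm by 85 mm) begins 54 mm behind the grasp point. The pads swing forward as they close: fully open they stand 13 mm farther back than shut.
Start: joints at [1.179, 0.494, 1.345, -0, 1.302, -0.096], TCP at [182.784, 597.676, 231.277] pointing down, gripper open.
Joint ranges: [-2.91, 2.91], [-0.82, 2.16], [0.22, 2.67], [-1.22, 4.37], [0.12, 2.79], [-3.08, 3.08]. Speed limits (rad/s): [1.89, 1.89, 2.57, 3.01, 3.01, 3.01].

INTERFACE

Orientations are given as a rotation vector (axis times angle).
In Python, from cell import env gives the robot as it stands. Calls block until the motion is done:
- env.move_ptp(position, orientation): joint-space move of the TCP to a pose.
- env.move_l(position, orientation=None, vel=150): straight line of the TCP; orientation=None keeps the orientation; vel is the mean speed in mm/s.
- env.move_j(angles): joint-space move.
- env.gripper_to(opening, f_grip=None): opening from 0.0 (shut) to 1.0 (fully open); f_grip is the grip in N (None keeps the last); returns when the fingers have stopped.
- env.sleep(seconds).
- env.solve_ik(position, orientation): joint angles nearest the present ones, or None.
- env.get_obs(): the state.
- env.camera(name): name is "side" or "top"; returns a dict with "image" (400x640x3 uint8, red, green, blue), "depth" (400x640 float32, mm along the optical axis (not along the pixel's ray), 0 where there is no reading), "K" (3x3 intrinsics, pixels), "rvec" (rotation vector, rad) and "tvec" (3), from world to camera coordinates, as OpenCV has them. Camera axes: x right, y down, z forward; pixel columns grow to the right and rows downward; lengths in mm; the calibration is good to about 2 mm. A picture is of the moment at which its call begins.
A pose or a line that the arm cannot do raises env.Unreachable and nothing moves.
- env.sign_off(): hands the job in; it is judged then, once.
Trained networks look in a picture, given as the dict that the camera call returned (one of the last four; its "shot" number tells which), for a name from the list of things; names that differ only in an ending like _2 or _b are one class to them, and where a whole thing is asked for, a point or a joint stands for the part that bears it (a point fixed in the world has none). Each returns a list of dicts, best first, with "confidence" (0 to 1); they miss things now and then, are a little off and sometimes report something else, mostly with a low value. They report only what shows in the picture. A call takes as long as a camera call. They do not tell look-alikes from the thing itself.
- env.spot_in(picture, target): "xyz" ([x, y, z] in mm, in the coordinates of the camera as it stood for that picture, good to about 4 mm: the middle of the surface that is visible of it).
- env.masks_of(picture, target): "pixels" (400x640 bool, what is visible of it).
- env.spot_point(picture, target): "xyz" ([x, y, z] in mm, in the coordinates of the camera as it stood for that picture, good to about 4 mm: a listed point, or the origin of a listed thing).
The state is a dict: "time": time; "qpos": joint angles; "qvel": joint speeds; "joint_efforts": joint torques, N m; "tool_pos": TCP position; "eef_rot": TCP orientation; "contact_force": force on the tool from outside, world axes, zero at the start; "ft_torque": the same for the moment, N m; "opening": opening from 0.0 (shut) to 1.0 (fully open); "finger_force": force on a finger pad.
Only numpy, scipy, OpenCV 4.12 (cv2) and the standard library are available. Lean on these libraries where they do the work, as an engineer would, in place of code of your own. Each camera call takes 0.05 s, during which the arm holds its last target. There are 200 camera calls.

## Working session

There is one attempt and no reset: what is moved stays moved. The work goes in short steps, each a Python script; the robot and the scene stay as the last script left them, time stands still between calls to the robot, and variables do not carry over. Pictures are saved under pics/ and viewed, at most 10 in all, crops included, and the job is handed in when it is done.

```bash
ls; mkdir -p pics; cat > h.py <<'E'
import numpy as np, cv2
from cell import env
from scipy.spatial.transform import Rotation as R
def w(pic,p):
    M=R.from_rotvec(np.ravel(pic["rvec"])).as_matrix(); return M.T@(np.ravel(p)-np.ravel(pic["tvec"]))
def cloud(pic):
    d=pic["depth"]; K=pic["K"]; v,u=np.mgrid[:400,:640]
    P=np.stack([(u-K[0,2])/K[0,0]*d,(v-K[1,2])/K[1,1]*d,d],-1)
    M=R.from_rotvec(np.ravel(pic["rvec"])).as_matrix()
    W=(P-np.ravel(pic["tvec"]))@M; W[d<=0]=np.nan; return W
E
python3 - <<'E'
from h import *
for n in ["top","side"]:
    p=env.camera(n); cv2.imwrite(f"pics/{n}0.png",p["image"][...,::-1]); np.savez(f"{n}0.npz",W=cloud(p),im=p["image"])
    for t in ["lid_a","jar_left","jar_right","board","stand","pencil_cup","block_stick","craft_tray"]:
        print(n,t,[(np.round(w(p,r["xyz"])).tolist(),round(r["confidence"],2)) for r in env.spot_point(p,t)])
o=env.get_obs(); print(env.grip_depth,o["time"],o["eef_rot"],o["contact_force"])
E
```

```text
pics
top lid_a [([629.0, -395.0, -5.0], 0.81), ([616.0, -233.0, 48.0], 0.67), ([459.0, -183.0, -1.0], 0.63), ([620.0, -110.0, 44.0], 0.62), ([744.0, -251.0, -4.0], 0.62)]
top jar_left [([601.0, 270.0, 111.0], 0.68)]
top jar_right [([632.0, 140.0, 113.0], 0.82)]
top board [([617.0, 206.0, 1.0], 0.85)]
top stand [([603.0, -168.0, -1.0], 0.78)]
top pencil_cup [([612.0, -232.0, 49.0], 0.74), ([794.0, -62.0, -1.0], 0.64)]
top block_stick [([805.0, 97.0, -4.0], 0.71)]
top craft_tray [([385.0, -5.0, -1.0], 0.82)]
side lid_a [([618.0, -110.0, 39.0], 0.97), ([462.0, -181.0, 1.0], 0.95), ([617.0, -236.0, 47.0], 0.77), ([625.0, -397.0, -2.0], 0.68), ([746.0, -258.0, 1.0], 0.67)]
side jar_left [([605.0, 266.0, 118.0], 0.83)]
side jar_right [([630.0, 138.0, 116.0], 0.87)]
side board [([615.0, 200.0, -0.0], 0.83), ([805.0, 96.0, -1.0], 0.49)]
side stand [([599.0, -169.0, -4.0], 0.67)]
side pencil_cup [([796.0, -64.0, -0.0], 0.87)]
side block_stick [([802.0, 96.0, -3.0], 0.55), ([798.0, -63.0, -1.0], 0.5), ([388.0, -5.0, -1.0], 0.42)]
side craft_tray [([387.0, -6.0, -0.0], 0.79)]
-18.700000000000003 0.9 [4.64526662e-01 3.10702156e+00 4.27658031e-05] [0.3600755  1.4373491  0.47119697]
```

View pics/top0.png

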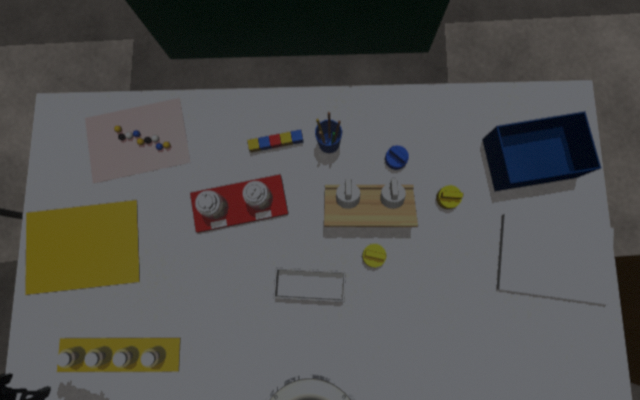

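View pics/side0.png

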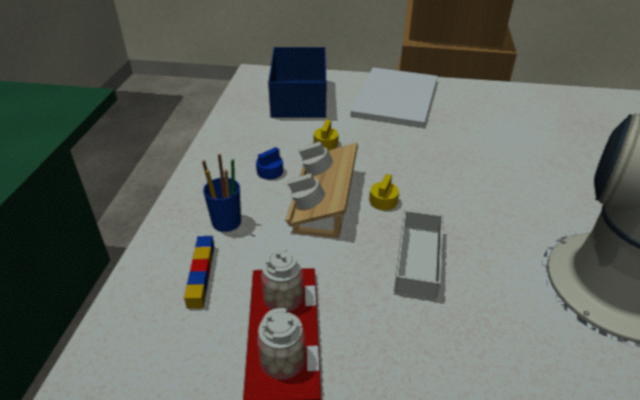

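The top picture shows the red board with two jars (210,205), (257,193) and the two white lids on the stand (347,193), (393,193). The blue and yellow look-alikes lie elsewhere. In the side picture, the lids tilt away from the robot. Next I refine the poses from depth.

```bash
python3 - <<'E'
import numpy as np, cv2
for n in ["top","side"]:
    f=np.load(f"{n}0.npz"); W=f["W"].reshape(-1,3); im=f["im"].reshape(-1,3).astype(int)
    near=lambda x,y,r:np.hypot(W[:,0]-x,W[:,1]-y)<r
    for j,(x,y) in {"L":(603,268),"R":(631,139)}.items():
        for lo,hi in [(85,108),(108,120),(120,135)]:
            P=W[near(x,y,45)&(W[:,2]>lo)&(W[:,2]<hi)]
            if len(P)>4:
                c,r=cv2.minEnclosingCircle(P[:,:2].astype(np.float32))
                print(n,j,lo,len(P),"med z",np.median(P[:,2]).round(1),"mean",P.mean(0).round(1),"circ",np.round(c,1),round(r,1))
    # board: red
    m=(im[:,0]>2.5*im[:,1])&(im[:,0]>60)&near(617,203,160)&(W[:,2]>8)&(W[:,2]<28)
    rc=cv2.minAreaRect(W[m][:,:2].astype(np.float32)); print(n,"board",m.sum(),np.round(rc[0],1),np.round(rc[1],1),round(rc[2],1),np.median(W[m][:,2]))
    # stand: slope normal fixed-angle prior, fit wood plane
    wood=(im[:,0]>1.25*im[:,2])&(np.abs(W[:,0]-603)<50)&(np.abs(W[:,1]+168)<115)&(W[:,2]>25)&(W[:,2]<85)
    P=W[wood]; A=np.c_[P[:,:2],np.ones(len(P))]; k=np.ones(len(P),bool)
    for _ in range(6):
        s=np.linalg.lstsq(A[k],P[k,2],rcond=None)[0]; e=P[:,2]-A@s; k=np.abs(e)<max(2,2*e[k].std())
    nn=np.r_[-s[:2],1]; nn/=np.linalg.norm(nn); print(n,"stand n",nn.round(3),"tilt",np.degrees(np.arccos(nn[2])).round(1),"yaw up",np.degrees(np.arctan2(-nn[1],-nn[0])).round(1),"z@603,-168",(s@[603,-168,1]).round(1),k.sum())
    xs=np.array([-np.cos(np.radians(25)),0,np.sin(np.radians(25))]); zs=np.array([np.sin(np.radians(25)),0,np.cos(np.radians(25))])
    for l,(x,y) in {"1":(618,-110),"2":(616.5,-235)}.items():
        h=(W-[x,y,45])@zs; a=(W-[x,y,45])@xs
        m=near(x+20,y,60)&(h>38)&(h<70)&(np.abs(a)<45)&(np.abs(W[:,1]-y)<35)
        Q=np.c_[a,W[:,1]-y,h][m]
        if len(Q)>8:
            rc=cv2.minAreaRect(Q[:,:2].astype(np.float32)); top=Q[Q[:,2]>52]
            print(n,"bar",l,len(Q),"h95",np.percentile(Q[:,2],95).round(1),"a rng",np.percentile(Q[:,0],[2,98]).round(1),"y rng",np.percentile(Q[:,1],[2,98]).round(1),"rect",np.round(rc[0],1),np.round(rc[1],1),round(rc[2],1), "top mean",top.mean(0).round(1),"slope dy/da",np.polyfit(top[:,0],top[:,1],1)[0].round(3))
E
```

```text
top L 85 186 med z 98.3 mean [601.  257.4  98.7] circ [606.2 266.4] 33.7
top L 108 277 med z 114.7 mean [606.1 265.4 114.6] circ [606.1 266.3] 26.9
top L 120 12 med z 124.9 mean [606.2 266.3 125. ] circ [606.3 266.6] 18.7
top R 85 194 med z 98.1 mean [624.7 133.3  98.6] circ [630.4 139. ] 33.7
top R 108 266 med z 114.9 mean [630.5 138.2 114.8] circ [630.7 139.2] 27.2
top R 120 13 med z 124.5 mean [628.4 137.3 124.1] circ [627.7 133.4] 10.6
top board 1697 [616.5 202.3] [115.1 264.1] 10.6 17.304525259882254
top stand n [ 0.419 -0.007  0.908] tilt 24.8 yaw up 179.1 z@603,-168 52.0 1618
top bar 1 136 h95 62.2 a rng [-26.5  27. ] y rng [-8.8  7.1] rect [ 0.2 -1.1] [56.5 16. ] 1.2 top mean [ 1.3 -1.2 59.3] slope dy/da -0.036
top bar 2 144 h95 62.2 a rng [-26.1  28.3] y rng [-6.1  9.3] rect [0.8 1.1] [57.  16.4] 1.0 top mean [ 2.3  1.9 58.9] slope dy/da 0.019
side L 85 649 med z 98.5 mean [601.8 283.1  97.8] circ [605.4 267.1] 34.1
side L 108 774 med z 115.9 mean [604.3 270.4 115.4] circ [604.8 266.4] 28.1
side L 120 46 med z 124.7 mean [604.3 267.6 124.4] circ [605.2 267.8] 18.9
side R 85 511 med z 98.5 mean [626.4 156.9  97.3] circ [628.8 140.6] 33.7
side R 108 545 med z 115.8 mean [628.5 143.9 115.4] circ [629.3 140.4] 28.3
side R 120 40 med z 124.7 mean [629.6 139.9 124.5] circ [629.7 140.6] 10.2
side board 3943 [617.4 204.8] [116.7 267.8] 10.9 18.46736962124359
side stand n [ 0.421 -0.007  0.907] tilt 24.9 yaw up 179.0 z@603,-168 51.9 1320
side bar 1 315 h95 61.0 a rng [-25.1  28.4] y rng [-7.2  9.5] rect [0.5 1.2] [21.9 56.8] 87.3 top mean [ 2.4  3.1 57.8] slope dy/da 0.006
side bar 2 268 h95 60.7 a rng [-25.5  28.9] y rng [-4.7 11.7] rect [1.9 4.2] [57.  20.2] 2.3 top mean [ 2.7  5.5 57.6] slope dy/da 0.019
```

```bash
cat >> h.py <<'E'
T25=np.radians(25); U=np.array([-np.cos(T25)*np.cos(.014),np.cos(T25)*.014,np.sin(T25)]); 
N=np.array([np.sin(T25),-np.sin(T25)*.014,np.cos(T25)]); N/=np.linalg.norm(N); U-=N*(U@N); U/=np.linalg.norm(U)
LID={1:np.array([618-.7,-110.3,45.3]),2:np.array([616.5-1.2,-232.5,45.6])}
JAR={"L":np.array([605.5,266.6,116.]),"R":np.array([630.,139.8,116.])}
BY=10.9; H=36.
def rv(x,z): return R.from_matrix(np.c_[x,np.cross(-z,x),-z]).as_rotvec()
def down(yaw): a=np.radians(yaw); return rv(np.array([np.cos(a),np.sin(a),0]),np.array([0,0,1.]))
def st(tag=""):
    o=env.get_obs(); print(tag,"t",round(o["time"],2),"p",np.round(o["tool_pos"],1),"F",np.round(o["contact_force"],1),"M",np.round(o["ft_torque"],2),"op",round(o["opening"],3),"ff",np.round(o["finger_force"],1),"q6",round(o["qpos"][5],2)); return o
def pick(i,jar):
    o=rv(U,N); p=LID[i]+H*N
    env.gripper_to(.55,60); env.move_ptp(p+70*N,o); env.move_l(p+1*N,o,vel=120); st("at lid")
    env.gripper_to(0.,60); st("gripped"); env.move_l(p+60*N+[0,0,20],o,vel=150)
    hover(jar)
def hover(jar,dz=25,dxy=(0,0)):
    env.move_ptp(JAR[jar]+[*dxy,H+dz],down(BY+220)); env.sleep(.2); st("hover")
E
python3 - <<'E'
from h import *
env.move_ptp([560,60,280],down(180)); st()
pick(1,"R")
p=env.camera("side"); cv2.imwrite("pics/s1.png",cv2.resize(p["image"][180:400,180:440],None,fx=2,fy=2)[...,::-1])
E
```

```text
t 3.24 p [559.9  60.7 280. ] F [-0.2  0.1  0.7] M [ 0.06 -0.01  0.  ] op 1.0 ff 0.0 q6 -1.57
at lid t 5.41 p [ 633.6 -110.3   80. ] F [-0.1  0.5 -0.4] M [-0.03 -0.26  0.02] op 0.55 ff 0.0 q6 -1.76
gripped t 5.8 p [ 633.6 -110.6   79.5] F [1.6 0.7 6.6] M [ 0.08 -0.06 -0.06] op 0.176 ff 59.4 q6 -1.76
hover t 7.67 p [630.5 138.6 176.4] F [ 0.6  0.3 -0.5] M [ 0.   -0.04  0.01] op 0.174 ff 58.5 q6 -2.33
```

View pics/s1.png

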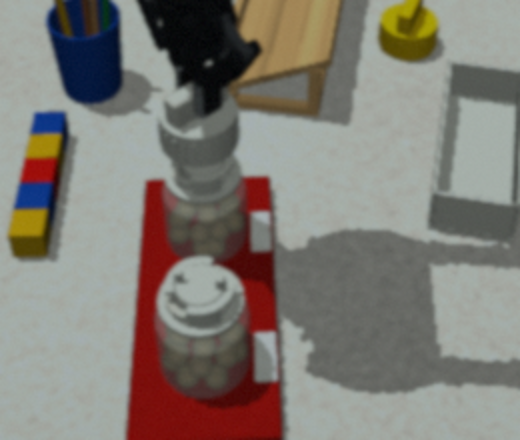

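The lid is gripped squarely and sits over the right jar's neck (lid at 199,130, neck at 203,175 in the crop). Now lowering with force checks.

```bash
cat >> h.py <<'E'
def lower(jar,dxy=(0,0),yaw=None,fmax=12):
    yaw=BY+220 if yaw is None else yaw
    f0=env.get_obs()["contact_force"][2]
    for z in [14,6,2,-1,-3,-5,-6.5,-8,-9,-10,-11,-12]:
        env.move_l(JAR[jar]+[*dxy,H+z],down(yaw),vel=60)
        o=env.get_obs(); f=o["contact_force"]
        if abs(f[2]-f0)>fmax or np.hypot(*f[:2])>15: break
    o=st(f"lower z{z}"); return z,o["tool_pos"][2]-116-H
def turn(jar,z,a0,a1,step=4,dxy=(0,0),mmax=2.0):
    """a: degrees clockwise from thread start; z: lid origin rel. neck top at a=0"""
    s=np.sign(a1-a0)
    for a in np.r_[np.arange(a0+s*step,a1,s*step),a1]:
        env.move_l(JAR[jar]+[*dxy,H+z-.1*max(a,0)],down(BY+220-a),vel=60)
        o=env.get_obs(); M=o["ft_torque"][2]
        print(int(a),round(o["time"],1),"M",round(M,2),"F",np.round(o["contact_force"],0),"op",round(o["opening"],3))
        if abs(M)>mmax: break
    return a
E
python3 - <<'E'
from h import *
z,zz=lower("R"); print(z,zz)
E
```

```text
lower z-11 t 10.58 p [630.6 140.  142.2] F [-1.7  1.1 15. ] M [-0.04  0.6  -0.1 ] op 0.174 ff 60.8 q6 -2.33
-11 -9.752798760476992
```

It rests 9.75 mm down, as specified. Turning.

```bash
python3 - <<'E'
from h import *
print(turn("R",-9.3,0,52))
st()
E
```

```text
4 10.8 M -0.02 F [ 1. -0.  3.] op 0.17
8 11.1 M -0.06 F [ 1. -0.  4.] op 0.176
12 11.3 M -0.1 F [ 2. -0.  6.] op 0.175
16 11.6 M -0.11 F [ 2. -3.  5.] op 0.173
20 11.8 M -0.09 F [ 2. -3.  6.] op 0.171
24 12.1 M -0.09 F [ 4. -4.  6.] op 0.173
28 12.3 M 0.0 F [ 2. -7.  6.] op 0.175
32 12.6 M -0.04 F [ 2. -7.  6.] op 0.176
36 12.8 M -0.02 F [ 2. -9.  9.] op 0.175
40 13.1 M 0.1 F [ 3. -8. 11.] op 0.172
44 13.3 M 0.24 F [ 0. -9. 14.] op 0.174
48 13.6 M 0.43 F [-2. -9. 20.] op 0.174
52 13.8 M 0.59 F [-3. -8. 23.] op 0.174
52
 t 13.83 p [630.7 138.9 139.1] F [-3.1 -7.7 23.3] M [-1.6   0.55  0.59] op 0.174 ff 62.4 q6 -1.43
```

```bash
python3 - <<'E'
from h import *
o=env.get_obs(); m=R.from_rotvec(o["eef_rot"]).as_matrix(); print("yaw",np.degrees(np.arctan2(m[1,0],m[0,0]))%360,"want",BY+220-52, m[:,2].round(3))
p=env.camera("side"); cv2.imwrite("pics/s2.png",cv2.resize(p["image"][200:400,200:400],None,fx=3,fy=3)[...,::-1])
p=env.camera("top"); W=cloud(p); m=(np.hypot(W[...,0]-630,W[...,1]-140)<36)&(W[...,2]>108)&(W[...,2]<175); print(m.sum())
cv2.imwrite("pics/t2.png",cv2.resize(p["image"][150:240,190:310],None,fx=5,fy=5)[...,::-1])
E
```

```text
yaw 179.0704222824514 want 178.9 [ 0.002 -0.001 -1.   ]
112
```

View pics/s2.png

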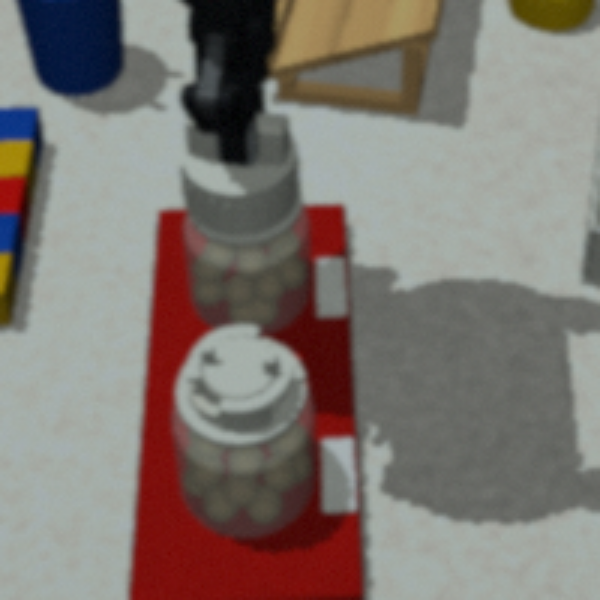

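The lid turned but sits at -12.9, as if it bound at 36°. One more short test with a stronger grip and the height held.

```bash
python3 - <<'E'
from h import *
env.gripper_to(0.,110); st()
def yawturn(a,z):
    env.move_l(JAR["R"]+[0,0,H+z],down(BY+220-a),vel=60); st(f"a{a} z{z}")
yawturn(52,-13.3)
for a in (55,58,61,64): yawturn(a,-13.3)
E
```

```text
t 14.15 p [632.1 138.6 138.2] F [12.4 -9.4  3.6] M [-1.77 -1.56  0.3 ] op 0.165 ff 112.1 q6 -1.43
a52 z-13.3 t 14.4 p [631.6 138.6 138.6] F [ 12.  -10.   -4.7] M [-1.65 -2.02  0.36] op 0.16 ff 110.9 q6 -1.43
a55 z-13.3 t 14.65 p [631.6 138.6 138.6] F [11.5 -8.8 -4.7] M [-1.67 -1.99  0.6 ] op 0.164 ff 111.1 q6 -1.38
a58 z-13.3 t 14.9 p [631.5 138.6 138.6] F [11.5 -9.  -5. ] M [-1.69 -2.    0.71] op 0.158 ff 111.2 q6 -1.32
a61 z-13.3 t 15.15 p [631.5 138.7 138.6] F [11.4 -9.8 -4.2] M [-1.6  -1.93  0.83] op 0.161 ff 111.3 q6 -1.27
a64 z-13.3 t 15.4 p [632.3 139.5 138.6] F [17.5 -0.8 -8.6] M [-0.36 -2.64  0.48] op 0.162 ff 110.3 q6 -1.22
```

```bash
python3 - <<'E'
from h import *
p=env.camera("side"); cv2.imwrite("pics/s3.png",cv2.resize(p["image"][200:300,230:330],None,fx=6,fy=6,interpolation=cv2.INTER_CUBIC)[...,::-1])
W=cloud(p); m=(np.hypot(W[...,0]-631,W[...,1]-139)<36)&(W[...,2]>142)&(W[...,2]<166)&(p["image"].min(-1)>70)
P=W[m][:,:2].astype(np.float32); rc=cv2.minAreaRect(P); print(m.sum(),rc)
E
```

```text
191 ((632.3275146484375, 143.78753662109375), (55.747039794921875, 24.445486068725586), 4.811753749847412)
```

View pics/s3.png

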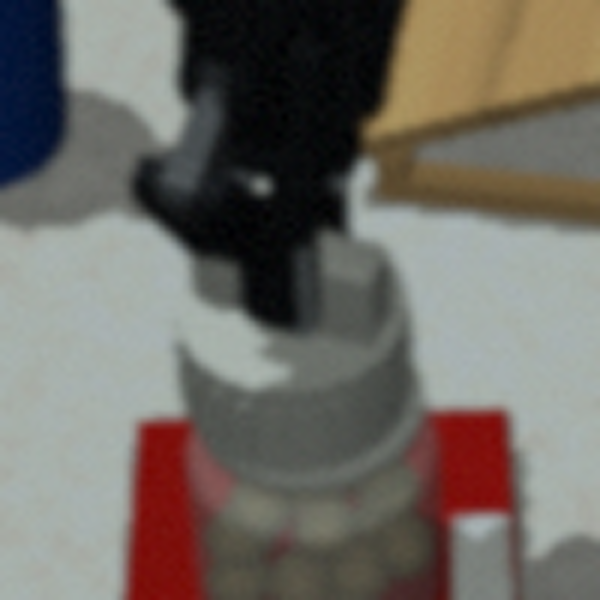

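The bar is at about +5..15° while the tool went on to -13°. So the lid stuck near 36° and the pads slipped round it, which means it's the wrong lid here. I'll regrip it aligned, turn back, lift and try the left jar.

```bash
python3 - <<'E'
from h import *
env.gripper_to(.35,60)
env.move_l(JAR["R"]+[0,0,H-12.5],down(BY+220-36),vel=80); env.sleep(.2); st("open")
env.gripper_to(0.,60); st("regrip")
turn("R",-8.9,36,-2,step=5)
o=st()
for z in (-5,-1,4):
    env.move_l(JAR["R"]+[0,0,H+z],down(BY+222),vel=60); o=st()
    if o["contact_force"][2]<-12: break
E
```

```text
open t 16.59 p [630.  139.8 139.5] F [-0.3  0.3  0.1] M [-0.01 -0.04  0.07] op 0.352 ff 0.0 q6 -1.7
regrip t 17.08 p [632.2 139.4 140.8] F [ 6.1 -5.2  8.8] M [-0.57 -1.38  0.26] op 0.172 ff 58.6 q6 -1.7
31 17.3 M 0.44 F [ 8. -3.  8.] op 0.173
26 17.6 M 0.46 F [ 6. -2.  9.] op 0.172
21 17.8 M 0.41 F [7. 1. 9.] op 0.176
16 18.1 M 0.35 F [6. 4. 8.] op 0.177
11 18.3 M 0.28 F [5. 4. 8.] op 0.178
6 18.6 M 0.21 F [6. 5. 9.] op 0.169
1 18.8 M 0.1 F [5. 5. 8.] op 0.175
-2 19.1 M 0.14 F [ 6.  5. 10.] op 0.175
 t 19.08 p [632.1 140.6 144.7] F [5.6 5.2 9.8] M [ 0.94 -1.01  0.14] op 0.175 ff 59.2 q6 -2.37
 t 19.33 p [630.6 139.9 147.5] F [2.2 0.7 5.6] M [ 0.41 -0.61 -0.07] op 0.17 ff 60.4 q6 -2.37
 t 19.58 p [629.7 139.7 150.9] F [ 0.7 -0.6 -0.3] M [-0.   -0.   -0.05] op 0.17 ff 59.6 q6 -2.37
 t 19.83 p [630.1 139.8 156.2] F [-0.7 -0.7 -0.3] M [ 0.05  0.01 -0.01] op 0.172 ff 59.6 q6 -2.37
```

It came free. Now the left jar.

```bash
python3 - <<'E'
from h import *
env.move_l(JAR["R"]+[0,0,H+35],down(BY+220),vel=150)
hover("L")
z,zz=lower("L"); print(z,zz)
E
```

```text
hover t 20.98 p [605.8 265.6 176.8] F [ 0.3 -0.3 -1.1] M [ 0.05 -0.05  0.01] op 0.171 ff 59.6 q6 -2.13
lower z-6.5 t 22.84 p [606.1 266.7 146.9] F [-4.  -3.1 15.5] M [-0.25  0.53  0.06] op 0.173 ff 61.9 q6 -2.13
-6.5 -5.109715524157053
```

```bash
python3 - <<'E'
from h import *
for a in (-4,-8,-12,-6,0,5,10):
    env.move_l(JAR["L"]+[0,0,H-6.3],down(BY+220-a),vel=60); o=st(f"a{a}")
    if o["contact_force"][2]<6: break
E
```

```text
a-4 t 23.09 p [606.8 266.8 147.1] F [ 1.1 -3.  11.2] M [-0.11 -0.43 -0.05] op 0.17 ff 61.4 q6 -2.2
a-8 t 23.34 p [607.  267.  147.2] F [ 0.4 -0.6 12.4] M [ 0.26 -0.41  0.  ] op 0.17 ff 61.5 q6 -2.27
a-12 t 23.59 p [607.1 267.5 146.7] F [ 5.1  8.6 -3.2] M [ 1.72 -1.06 -0.04] op 0.169 ff 59.4 q6 -2.34
```

```bash
python3 - <<'E'
from h import *
for a,z,d in ((-12,-6.5,(.5,.8)),(-12,-7.5,(.5,.8)),(-10,-8,(.5,.8)),(-8,-8.5,(.5,.8)),(-8,-9.5,(.5,.8))):
    env.move_l(JAR["L"]+[*d,H+z],down(BY+220-a),vel=60); o=st(f"a{a} z{z}")
    if o["contact_force"][2]>14: break
p=env.camera("side"); W=cloud(p); np.savez("s4.npz",W=W,im=p["image"])
cv2.imwrite("pics/s4.png",cv2.resize(p["image"][230:400,220:340],None,fx=4.5,fy=3.5,interpolation=cv2.INTER_CUBIC)[...,::-1])
E
```

```text
a-12 z-6.5 t 23.84 p [607.2 268.3 146.2] F [4.4 5.8 1.8] M [ 0.98 -0.75 -0.  ] op 0.175 ff 60.0 q6 -2.34
a-12 z-7.5 t 24.09 p [607.4 268.4 145.7] F [1.4 4.3 7.4] M [ 0.8  -0.52 -0.04] op 0.17 ff 60.9 q6 -2.34
a-10 z-8 t 24.34 p [607.7 268.4 145.5] F [3.9 4.7 9. ] M [ 0.67 -0.64 -0.14] op 0.171 ff 61.1 q6 -2.31
a-8 z-8.5 t 24.59 p [607.8 268.4 145.2] F [ 3.3  3.5 12. ] M [ 0.69 -0.49 -0.16] op 0.171 ff 61.4 q6 -2.27
a-8 z-9.5 t 24.84 p [608.  268.6 144.8] F [ 0.8  4.9 19.5] M [ 0.56 -0.08 -0.09] op 0.171 ff 62.5 q6 -2.27
```

View pics/s4.png

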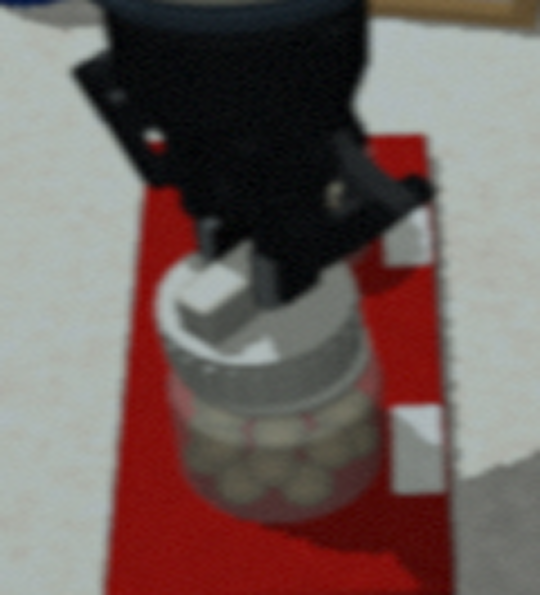

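Seated at the expected height (the bar is at 215,300, with the rim down round the neck). I'll regrip so it can settle, then turn.

```bash
python3 - <<'E'
from h import *
env.gripper_to(.35,70)
env.move_l(JAR["L"]+[.5,.3,H-8],down(BY+220+5),vel=80); env.sleep(.1)
env.gripper_to(0.,70); o=st("regrip"); z0=o["tool_pos"][2]-.3
for a in np.arange(-1,46,4):
    env.move_l([*(JAR["L"][:2]+[.5,.3]),z0-.1*(a+5)],down(BY+220-a),vel=60); o=st(f"a{a}")
    if o["contact_force"][2]>30 or abs(o["ft_torque"][2])>2: break
E
```

```text
regrip t 25.82 p [606.1 266.7 144. ] F [ 1.3 -2.5  0.8] M [-0.51 -0.26 -0.26] op 0.17 ff 69.5 q6 -2.22
a-1 t 26.07 p [606.3 266.7 143.6] F [ 1.  -2.2  4.1] M [-0.75 -0.15 -0.21] op 0.172 ff 70.1 q6 -2.15
a3 t 26.32 p [606.2 266.8 143.3] F [ 0.5 -2.2  5.4] M [-0.69 -0.08 -0.25] op 0.172 ff 70.2 q6 -2.08
a7 t 26.57 p [606.1 266.9 142.8] F [-0.1 -1.3  5.7] M [-0.52 -0.04 -0.13] op 0.166 ff 70.2 q6 -2.01
a11 t 26.82 p [606.  267.  142.4] F [-0.4 -2.6  5.6] M [-0.37  0.13 -0.2 ] op 0.167 ff 70.1 q6 -1.94
a15 t 27.07 p [605.9 267.1 142. ] F [-1.6  0.6  5.9] M [-0.2   0.2  -0.21] op 0.169 ff 70.2 q6 -1.87
a19 t 27.32 p [605.8 267.2 141.6] F [-1.4  0.5  5.9] M [ 0.04  0.38 -0.33] op 0.175 ff 70.2 q6 -1.8
a23 t 27.57 p [605.8 267.3 141.1] F [-1.2  0.9  5.5] M [ 0.12  0.35 -0.36] op 0.172 ff 70.1 q6 -1.73
a27 t 27.82 p [605.8 267.3 140.8] F [-1.4  0.9  6.6] M [ 0.08  0.39 -0.43] op 0.171 ff 70.2 q6 -1.66
a31 t 28.07 p [605.8 267.3 140.4] F [-2.7  0.8  5.9] M [-0.04  0.44 -0.41] op 0.17 ff 70.3 q6 -1.59
a35 t 28.32 p [605.8 267.2 140. ] F [-2.3 -0.5  6.9] M [-0.1   0.4  -0.34] op 0.163 ff 70.4 q6 -1.52
a39 t 28.57 p [605.8 267.  139.7] F [-2.6 -1.7  6.6] M [-0.41  0.44 -0.48] op 0.169 ff 70.4 q6 -1.45
a43 t 28.82 p [605.8 266.8 139.3] F [-3.2 -3.4  8.8] M [-0.72  0.41 -0.57] op 0.165 ff 70.7 q6 -1.38
```

```bash
python3 - <<'E'
from h import *
z0=143.7
for a in np.arange(46,93,4):
    env.move_l([*(JAR["L"][:2]+[.5,.3]),z0-.1*(a+5)],down(BY+220-a),vel=60); o=st(f"a{a}")
    if o["contact_force"][2]>30 or o["ft_torque"][2]>1.5: break
E
```

```text
a46 t 29.07 p [605.7 266.9 139.2] F [-3.6 -2.7 11.3] M [-0.61  0.6  -0.26] op 0.172 ff 70.9 q6 -1.33
a50 t 29.32 p [605.5 267.  138.9] F [-5.6 -1.9 13.5] M [-0.51  0.76 -0.3 ] op 0.173 ff 71.3 q6 -1.26
a54 t 29.57 p [605.4 267.1 138.8] F [-10.2  -2.4  17.3] M [-0.51  0.94 -0.31] op 0.166 ff 71.8 q6 -1.19
a58 t 29.82 p [605.4 267.2 138.5] F [-9.5 -1.7 19.9] M [-0.55  1.11 -0.07] op 0.168 ff 72.2 q6 -1.12
a62 t 30.07 p [605.4 267.3 138.6] F [-11.9  -1.2  24.6] M [-0.53  1.32 -0.23] op 0.168 ff 72.9 q6 -1.05
a66 t 30.32 p [605.5 267.5 138.5] F [-12.5  -0.8  28.4] M [-0.43  1.57 -0.34] op 0.171 ff 73.5 q6 -0.98
a70 t 30.57 p [605.5 267.7 138.4] F [-14.1   0.   32.5] M [-0.4   1.82 -0.36] op 0.168 ff 74.1 q6 -0.91
```

```bash
python3 - <<'E'
from h import *
env.gripper_to(.35,70)
env.move_l(JAR["L"]+[0,0,H+45],vel=200); 
o=env.get_obs()["tool_pos"]; env.move_ptp([500,190,260],down(BY+180)); st()
for n in ("side","top"):
    p=env.camera(n); W=cloud(p); np.savez(f"{n}5.npz",W=W,im=p["image"])
    q=W[(np.hypot(W[...,0]-605.5,W[...,1]-266.6)<45)&(W[...,2]>85)]
    hz=np.percentile(q[:,2],98); b=q[q[:,2]>hz-10]; b=b[np.abs(b[:,2]-hz)<4]
    print(n,"bar top z",hz.round(1),cv2.minAreaRect(b[:,:2].astype(np.float32)),"n",len(b))
    f=q[(q[:,2]>hz-36)&(q[:,2]<hz-22)]; print("cap z",np.percentile(f[:,2],[50,80,95]).round(1), cv2.minEnclosingCircle(q[q[:,2]>hz-30][:,:2].astype(np.float32)))
p=env.camera("side"); cv2.imwrite("pics/s5.png",cv2.resize(p["image"][200:400,200:400],None,fx=3,fy=3,interpolation=cv2.INTER_CUBIC)[...,::-1])
E
```

```text
t 31.96 p [499.9 189.9 259.5] F [ 0.8 -0.3 -0.7] M [-0.06  0.07  0.02] op 0.353 ff 0.0 q6 -1.51
side bar top z 160.6 ((607.5125732421875, 265.8165283203125), (18.404294967651367, 55.43211364746094), 65.96197509765625) n 338
cap z [132.7 133.8 135.6] ((607.9688720703125, 265.7972412109375), 33.29502868652344)
top bar top z 157.7 ((629.4714965820312, 250.98423767089844), (8.290098190307617, 3.721766948699951), 13.388650894165039) n 9
cap z [130.3 132.4 134. ] ((611.59716796875, 251.63888549804688), 28.39937973022461)
```

View pics/s5.png

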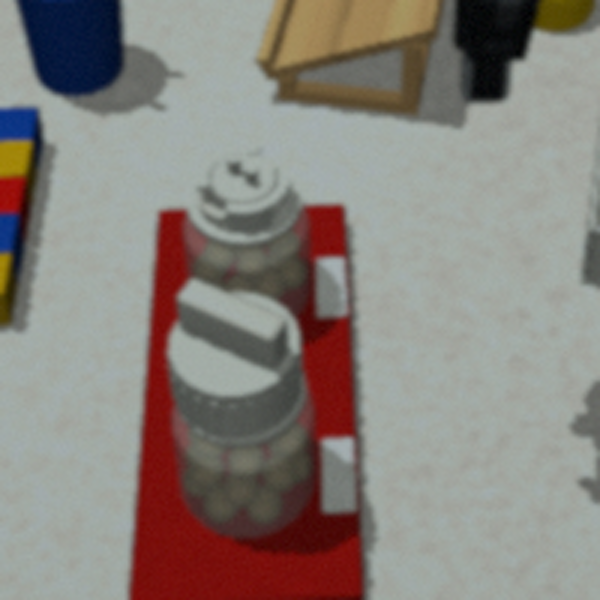

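The lid is nearly home on the left jar: its bar is at -24° against -29° expected. It is the right lid for this jar, so I'll finish the last few degrees.

```bash
python3 - <<'E'
from h import *
c=JAR["L"][:2]
env.move_ptp([*c,116+H+35],down(BY+220-75)); 
env.move_l([*c,116-16+H+1.5],down(BY+220-75),vel=150); env.sleep(.1); st()
env.gripper_to(0.,90); o=st("regrip"); z0=o["tool_pos"][2]-.3
for a in (78,81,84,87,90,94):
    env.move_l([*c,z0-.1*(min(a,82)-75)],down(BY+220-a),vel=60); o=st(f"a{a}")
    if o["contact_force"][2]>30 or o["ft_torque"][2]>1.3: break
E
```

```text
t 33.41 p [606.2 266.7 139.1] F [-0.6 -0.  -0. ] M [-0.02 -0.    0.02] op 0.347 ff 0.0 q6 -0.83
regrip t 33.68 p [606.  266.8 138.6] F [-1.7 -0.8  7.3] M [-0.16  0.12 -0.02] op 0.166 ff 89.9 q6 -0.83
a78 t 33.93 p [605.7 266.7 138.6] F [-1.5 -0.4  5.9] M [-0.23  0.16 -0.08] op 0.169 ff 89.8 q6 -0.77
a81 t 34.18 p [605.9 266.8 138.5] F [-1.4 -0.   7.8] M [-0.18  0.01  0.09] op 0.167 ff 90.0 q6 -0.72
a84 t 34.43 p [605.6 266.4 138.5] F [-4.7 -3.2 11.9] M [-0.83  0.51  0.08] op 0.166 ff 90.5 q6 -0.67
a87 t 34.68 p [605.  266.2 138.5] F [-6.8 -5.7 15.1] M [-1.22  1.06  0.62] op 0.158 ff 91.1 q6 -0.62
a90 t 34.93 p [604.7 266.2 138.5] F [-9.3 -4.4 16.4] M [-1.08  1.51  1.5 ] op 0.164 ff 93.7 q6 -0.57
```

Torque climbed to 1.5 Nm at a firm stop, so it's home. Now lid 2 for the right jar, with a check of the left one on the way.

```bash
python3 - <<'E'
from h import *
env.gripper_to(.4,60); env.move_l(JAR["L"]+[0,0,H+50],down(BY+220-90),vel=200)
env.move_ptp([570,0,230],down(180)); 
p=env.camera("side"); W=cloud(p); q=W[(np.hypot(W[...,0]-605.5,W[...,1]-266.6)<45)&(W[...,2]>85)]
hz=np.percentile(q[:,2],98); b=q[np.abs(q[:,2]-hz)<4]; print("bar z",hz.round(1),cv2.minAreaRect(b[:,:2].astype(np.float32)))
f=q[(q[:,2]>hz-36)&(q[:,2]<hz-22)]; print("cap",np.percentile(f[:,2],[50,80]).round(1))
pick(2,"R")
z,zz=lower("R"); print(z,zz)
E
```

```text
bar z 160.1 ((605.990478515625, 266.0990295410156), (15.850445747375488, 55.10186004638672), 53.36484909057617)
cap [132.1 133.2]
at lid t 38.92 p [ 631.6 -232.6   80.2] F [-0.2  0.  -0.1] M [-0.02 -0.16 -0.  ] op 0.552 ff 0.0 q6 -1.91
gripped t 39.31 p [ 631.6 -232.9   79.9] F [2.9 0.6 5.5] M [ 0.05 -0.17 -0.03] op 0.178 ff 59.8 q6 -1.91
hover t 41.58 p [630.4 138.9 176.7] F [-0.1 -0.8 -0.3] M [-0.05  0.01 -0.  ] op 0.169 ff 58.7 q6 -2.33
lower z-11 t 44.44 p [630.8 140.2 142.3] F [-1.  -1.9 14.7] M [-0.68  0.46 -0.17] op 0.173 ff 61.3 q6 -2.33
-11 -9.731646013465479
```

Left lid: bar at -37°, fully home. Lid 2 is seated at -9.7 mm, so I'm turning it.

```bash
python3 - <<'E'
from h import *
env.gripper_to(0.,80)
for a in list(range(4,81,4))+[83,86,89,92]:
    env.move_l(JAR["R"]+[0,0,H-9.2-.1*min(a,82)],down(BY+220-a),vel=60); o=env.get_obs()
    if a%12==0 or a>76: st(f"a{a}")
    if o["contact_force"][2]>28 or o["ft_torque"][2]>1.3: st(f"stop a{a}");break
E
```

```text
a12 t 45.41 p [630.2 140.2 141.7] F [1.3 1.9 5.8] M [ 0.22 -0.24 -0.13] op 0.171 ff 79.0 q6 -2.13
a24 t 46.16 p [630.3 140.1 140.6] F [1.3 1.3 5.5] M [ 0.29 -0.41 -0.1 ] op 0.17 ff 79.1 q6 -1.92
a36 t 46.91 p [630.4 140.1 139.4] F [1.9 1.1 6. ] M [ 0.26 -0.48 -0.11] op 0.168 ff 79.1 q6 -1.71
a48 t 47.66 p [630.2 139.8 138.3] F [ 1.  -0.9  8.1] M [-0.21 -0.22 -0.18] op 0.164 ff 79.4 q6 -1.5
a60 t 48.41 p [630.2 139.8 137.1] F [-0.4 -1.5  8.5] M [-0.27 -0.16 -0.1 ] op 0.17 ff 79.5 q6 -1.29
a72 t 49.16 p [630.2 139.9 135.9] F [0.9 0.3 8. ] M [-0.2  -0.27 -0.24] op 0.169 ff 79.4 q6 -1.08
a80 t 49.66 p [630.4 139.8 135.5] F [-0.9 -1.  11.6] M [-0.36 -0.08 -0.04] op 0.168 ff 80.2 q6 -0.94
a83 t 49.91 p [630.1 139.5 135.5] F [-4.2 -4.5 16.8] M [-0.95  0.41  0.26] op 0.169 ff 80.8 q6 -0.89
a86 t 50.16 p [629.7 138.5 135.5] F [ -6.6 -12.8  19.9] M [-2.44  0.81  0.21] op 0.166 ff 81.2 q6 -0.84
a89 t 50.41 p [629.3 138.1 135.6] F [ -8.7 -15.2  22.9] M [-2.95  1.26  0.66] op 0.172 ff 81.9 q6 -0.78
a92 t 50.66 p [629.2 138.1 135.6] F [ -9.5 -15.2  24.5] M [-2.73  1.53  1.9 ] op 0.167 ff 89.2 q6 -0.73
stop a92 t 50.66 p [629.2 138.1 135.6] F [ -9.5 -15.2  24.5] M [-2.73  1.53  1.9 ] op 0.167 ff 89.2 q6 -0.73
```

It ran straight through and stopped hard. Releasing, backing off and checking both.

```bash
python3 - <<'E'
from h import *
env.gripper_to(.4,60); env.move_l(JAR["R"]+[0,0,H+55],down(BY+220-90),vel=200)
env.move_ptp([500,-20,280],down(180)); env.sleep(.3); st()
p=env.camera("side"); W=cloud(p)
for j in JAR:
    c=JAR[j]; q=W[(np.hypot(W[...,0]-c[0],W[...,1]-c[1])<40)&(W[...,2]>85)]
    hz=np.percentile(q[:,2],98); b=q[np.abs(q[:,2]-hz)<4]; f=q[(q[:,2]>hz-36)&(q[:,2]<hz-22)]
    print(j,"bar z",hz.round(1),cv2.minAreaRect(b[:,:2].astype(np.float32)),"cap",np.percentile(f[:,2],[50,80]).round(1))
cv2.imwrite("pics/s6.png",cv2.resize(p["image"][180:400,180:440],None,fx=2.7,fy=2.7,interpolation=cv2.INTER_CUBIC)[...,::-1])
E
```

```text
t 52.74 p [500.2 -19.6 279.6] F [ 0.1 -0.9 -0.4] M [ 0.02  0.05 -0.04] op 0.4 ff 0.0 q6 -1.73
L bar z 160.3 ((606.3897705078125, 265.9532775878906), (16.041690826416016, 56.74633026123047), 53.08971405029297) cap [132.1 133.3]
R bar z 160.1 ((629.7610473632812, 138.44290161132812), (17.450912475585938, 56.206417083740234), 52.695533752441406) cap [131.8 133.1]
```

View pics/s6.png

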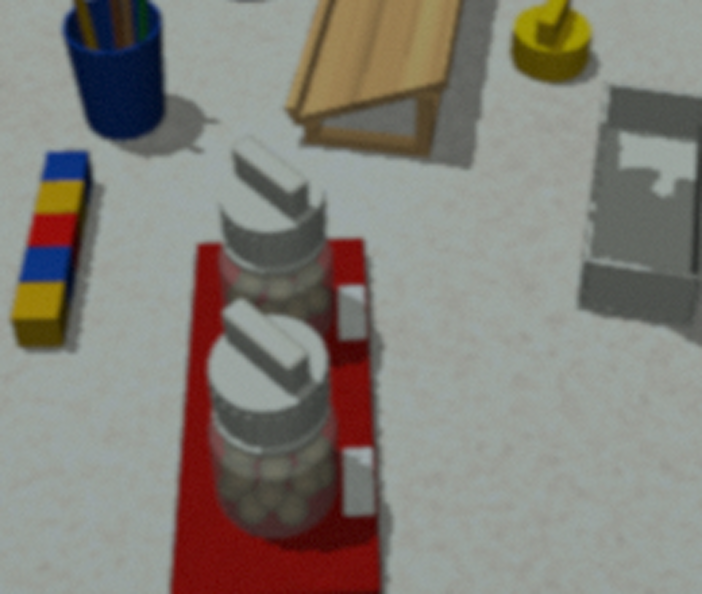

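Both lids (bars at 270,355 and 272,180) sit level at the same height and angle, fully home. The bystanders are untouched, so I'm handing in.

```bash
python3 -c "
from cell import env
print(env.sign_off())"
```

```text
the job is handed in; nothing more can be done
None
```

Both lids are screwed fully home and released: the one nearer the board on the left jar (it had bound on the right one) and the other on the right jar. The job was handed in at about 53 s, with the pencil cup, block stick and craft tray not touched.

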